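# Hold a hardness probe square on a tilted block

## Robot

A 6-joint arm with a two-finger parallel gripper is mounted at the origin on a cart in front of the work surface, level with it; the furniture and walls round the work are solid. World frame = base frame: x ahead of the robot, y to its left, z up, the work surface at z = 0. Lengths are in mm, angles in rad, forces in N, time in s.
With the tool pointing down it reaches from about 400 to 925 mm from the base axis. Payload 12.5 kg.
Tool frame: the origin (TCP) lies on the mounting face of the last link; the fingertips stand 190 mm ahead of it and the grasp point (between the pads) lies 171 mm ahead of it; z points along the fingers, y is the line along which they close (so a half turn about z gives the same grasp; the last joint's range is limited). The gripper opens to 95 mm and grips with 3 to 60 N. Pads are 20 mm wide; open, the fingers measure 119 mm over their backs; the gripper's body (75 mm by 180 mm) begins 59 mm behind the grasp point.
Start: joints at [-1.285, 0.491, 1.559, -0, 1.092, -0.106], TCP at [238.677, -577.632, 404.761] pointing down, gripper open.
Joint ranges: [-3.1, 3.1], [-0.84, 2.19], [0.05, 2.79], [-1.13, 4.28], [0.06, 2.93], [-2.69, 2.69]. Speed limits (rad/s): [2.22, 2.22, 2.79, 3.14, 3.14, 3.14].

## Interface

Orientations are given as [roll, pitch, yaw] about the fixed x, y, z axes, in that order (R = Rz(yaw) Ry(pitch) Rx(roll)).
In Python, from cell import env gives the robot as it stands.
- The arm moves only by the tool carry_out, never from a script. Its argument "series" is a list of rows, each a list of 5 numbers: the shift along the tool's x, y, z in m, then the turn about the tool's z in degrees, then the opening, from 0 (shut) to 1 (fully open). A call has 1 to 20 rows; each row is the pose to reach, as a shift and turn from the pose commanded when the call began, along the tool's axes at that moment; what a row does not reach only later rows make up. A row lasts 1/8 s, in which the tool goes at most 62.5 mm and 10.7 degrees, less where a joint would pass 70% of its speed; a pose out of reach is approached as far as the arm can. A call with a gripper value outside its range is refused whole. The fingers move at their own pace and stop on an object; the grip force is fixed at half the most. Time passes only in rows, so rows that repeat a pose let the fingers close. It gives the time, the measured TCP pose, the force, the opening and the grip force at its end, in the units of the state.
- env.state(): the state, without advancing time (a new reading comes with each control period).
- env.read_camera(name): name is "scene" or "top"; returns (picture, depth): 384x512x3 uint8, red, green, blue; 384x512 float32, mm along the optical axis (not along the pixel's ray), 0 where there is no reading.
- env.get_calibration(name): a dict with "intrinsics" (3x3 intrinsics, pixels), "D" ([k1, k2, p1, p2, k3] as OpenCV has them; the pictures are not rectified), "cam_to_world" (4x4, takes a point from camera to world coordinates). Camera axes: x right, y up, looking along -z (the intrinsics and any distortion apply to the point x, -y, -z); pixel columns grow to the right and rows downward; lengths in mm; the calibration is good to about 2 mm. A picture is of the moment at which its call begins. get_calibration takes no time and is no camera call.
- env.job_done(): hands the job in; it is judged then, once.
The state is a dict: "t": time; "joints": joint angles; "qvel": joint speeds; "tau": joint torques, N m; "eef_pos": TCP position; "tcp_rot": TCP orientation; "ft_force": force on the tool from outside, world axes, zero at the start; "moment": the same for the moment, N m; "opening": opening from 0.0 (shut) to 1.0 (fully open); "grip_force": force on a finger pad.
Only numpy, scipy, OpenCV 4.12 (cv2) and the standard library are available. Lean on these libraries where they do the work, as an engineer would, in place of code of your own. Each camera call takes 0.05 s, during which the arm holds its last target. There are 200 camera calls.

## Task

Take the hand-held hardness probe out of its stand and first check it on the loose round reference block: stand it upright with its spring tip inside the engraved ring, pressed gently about half-way in, for two seconds. Then hold it square to the tilted face of the square steel block, tip inside that block's ring and again about half-way in, and finish while still holding it there like this. Do not press the tip hard against its stop, and do not shift or knock over the blocks, the angle table or the parts lying about.

Things in the scene. Friction and masses are not known exactly. Their poses are not given: they have to be found in the camera images.
- probe: loose hand-held hardness probe, 0.24 kg, tip down in the stand at the start. Origin on its axis at the nose tube's mouth, +z away from the tip. z in mm: steel nose tube 18 dia. 0 to 42; collar 34 dia. 42 to 48 (rests on the stand's top); square grey handle 26 x 26, sides along x and y, 48 to 112; black cap 22 dia. to 118. The free spring tip sticks 14 mm out of the tube
- probe_grip (a point): point on the probe's axis at the middle of the square handle, 80 mm above the probe's origin, 94 mm from the free tip; axes as the probe's
- probe_tip (a point): end of the probe's spring tip (round end, radius 4 mm), on the probe's axis; free, it lies 14 mm below the probe's origin; axes as the probe's
- plunger (a joint): how far the spring tip is pushed into the nose tube: 0 m free, 0.012 m at its stop. Spring: 1 N when it starts to move, then 0.5 N per mm (4 N at half-way, 7 N at the stop)
- stand: fixed probe stand, 76 x 92 mm, 70 mm high: grey base, two aluminium side walls, grey top plate with a 22 mm through hole in its middle. Origin: centre of the underside, z up, below the hole. The probe's nose and tip hang in it, its collar on the top plate (z = 70 mm): lift it at least 60 mm straight up to free it
- ref_block: loose round steel reference block, 64 mm diameter, 15 mm thick, with an engraved ring in the middle of its top; origin: centre of the underside, z up. A tall hardness tester (730 mm high) stands straight ahead of the robot from about 0.5 m out, in y from about -0.1 to 0.15 m: keep the arm clear when swinging past it
- ref_spot (a point): centre of the engraved ring (14 mm inner, 17 mm outer diameter, a dot in the middle) on top of the round reference block; z is square to the face
- angle_base: fixed base of the tilting angle table, 110 x 116 mm, with two cheeks (up to 64 mm high) at its +y and -y sides and a black clamp knob outside the +y cheek; origin: centre of the underside; the table's swing axis runs along its y, 47 mm up
- angle_table: swinging table plate 80 x 86 x 10 mm with the square steel block (60 x 60 x 12 mm) clamped on it between two low ledges, sloping down towards the base's -x side by 0.25 to 0.48 rad. Origin: middle of the plate, on the swing axis; z square to the block's face, which lies 17 mm above the origin. The swing is locked and does not give
- work_spot (a point): centre of the engraved ring (14 mm inner, 17 mm outer diameter, a dot in the middle) on the face of the tilted square block, 12 mm from its middle towards its +y side; z is square to the face, outwards; about 60 to 65 mm above the bench
- small_block: bystander: smaller round steel block, 50 mm diameter, 16 mm thick, no ring; origin: centre of the underside
- bearing: bystander: ball bearing lying flat, 52 mm diameter, 15 mm high; origin: centre of the underside
- gear: bystander: spur gear lying flat, 52 mm diameter, 16 mm high; origin: centre of the underside
- bushing: bystander: bronze bushing, 36 mm diameter, 30 mm high; origin: centre of the underside
- bolt: bystander: bolt standing on its hexagon head, 24 x 27 mm, 70 mm high; origin: centre of the underside

How it is judged:
By the outcome, as a careful person would: the job done as asked, in the order asked, and still so for the second after the job is handed in, while the arm keeps its last pose, push and grip.
It also fails if it takes over 64 s, if anything falls off the work surface, if the arm or the gripper's body presses on something with over 40 N, if the wrist force passes 120 N, or if a joint passes its speed limit or range.

## Working session

There is one attempt and no reset: what is moved stays moved. The work goes in short steps, Python scripts to look and compute and a tool call to move; the robot and the scene stay as the last step left them, time stands still between calls to the robot, and variables do not carry over. Pictures are saved under pics/ and viewed, at most 10 in all, crops included, and the job is handed in when it is done.

Besides the shell and the picture viewer there is one more tool, called after "Emit:" in YAML: its name, and indented under it one key for each argument. carry_out: Moves the arm, as the interface text tells. Its arguments: {"type":"object","properties":{"series":{"type":"array","items":{"type":"array","items":{"type":"number"}}}},"required":["series"]}

```bash
ls; mkdir -p pics; python3 - <<'E'
from cell import env
import cv2,numpy as np
for n in("scene","top"):
    p,d=env.read_camera(n); c=env.get_calibration(n)
    cv2.imwrite(f"pics/{n}0.png",cv2.resize(p[:,:,::-1],(768,576),interpolation=cv2.INTER_CUBIC)); np.savez(f"{n}0.npz",p=p,d=d)
    print(n,c["intrinsics"].round(1).tolist(),c["D"],np.round(c["cam_to_world"],3).tolist())
print(env.state())
E
```

```text
pics
scene [[382.1, 0.0, 255.8], [0.0, 382.1, 189.1], [0.0, 0.0, 1.0]] [-0.01543179  0.          0.          0.          0.        ] [[0.877, 0.238, -0.418, 140.755], [-0.48, 0.457, -0.748, -911.382], [0.013, 0.857, 0.515, 550.636], [0.0, 0.0, 0.0, 1.0]]
top [[455.4, 0.0, 253.0], [0.0, 455.4, 188.5], [0.0, 0.0, 1.0]] [0.05947883 0.         0.         0.         0.        ] [[-0.022, 0.998, -0.06, 415.584], [-1.0, -0.02, 0.023, -266.728], [0.022, 0.061, 0.998, 1145.607], [0.0, 0.0, 0.0, 1.0]]
{'t': 0.1, 'joints': array([-1.28460949e+00,  4.91454785e-01,  1.55940292e+00, -1.22213330e-05,
        1.09170950e+00, -1.05592399e-01]), 'qvel': array([-0.00097982, -0.00020229, -0.00131534, -0.00115547,  0.00023383,
       -0.00025262]), 'tau': array([ 2.74296210e-03, -6.13624263e+01, -2.58606988e+01,  6.94136764e-02,
        4.69950575e-02, -4.54243730e-05]), 'eef_pos': array([ 238.6587887 , -577.59461347,  404.24277845]), 'tcp_rot': array([-3.14062239e+00, -9.19344446e-05,  3.91784834e-01]), 'ft_force': array([ 0.52098591, -0.47490262,  0.10551223]), 'moment': array([ 0.02885218, -0.02583199, -0.03961789]), 'grip_force': 0.0, 'opening': 0.9956390442956682}
```

View pics/scene0.png

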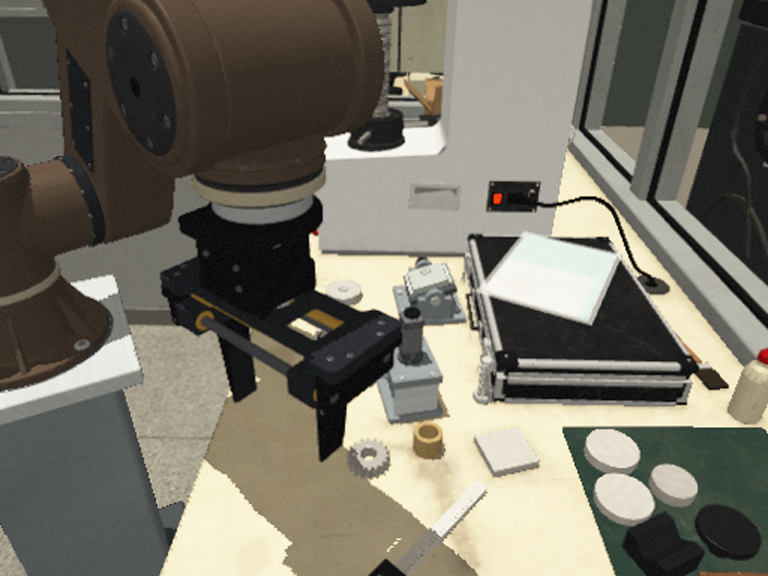

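View pics/top0.png

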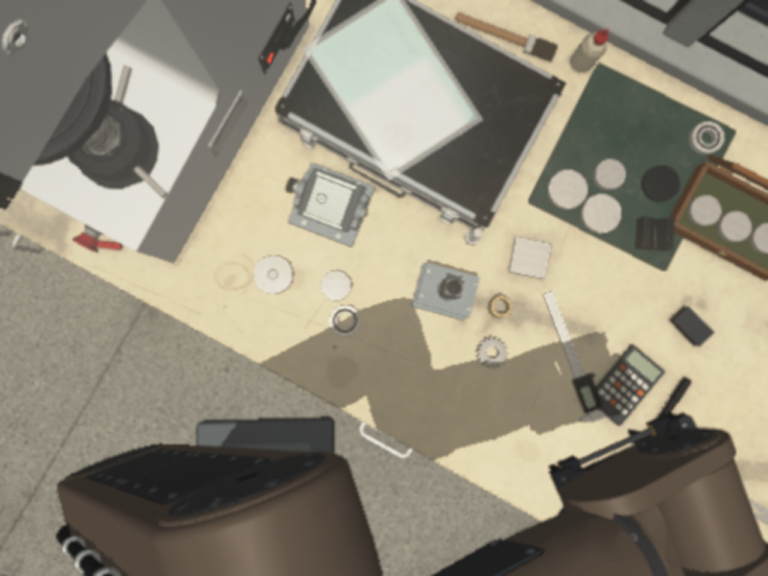

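```bash
cat > h.py <<'E'
import numpy as np,cv2
from cell import env
def cloud(n,d):
    c=env.get_calibration(n);h,w=d.shape
    u,v=np.meshgrid(np.arange(w),np.arange(h))
    q=cv2.undistortPoints(np.stack([u,v],-1).reshape(-1,1,2).astype(float),c["intrinsics"],c["D"]).reshape(h,w,2)
    P=np.stack([q[...,0]*d,-q[...,1]*d,-d,np.ones_like(d)],-1)
    return (P@c["cam_to_world"].T)[...,:3]
def ray(n,u,v):
    c=env.get_calibration(n);q=cv2.undistortPoints(np.array([[[u,v]]],float),c["intrinsics"],c["D"])[0,0]
    T=c["cam_to_world"];return T[:3,3],T[:3,:3]@np.array([q[0],-q[1],-1])
def hit(n,u,v,z):
    o,r=ray(n,u,v);return o+r*(z-o[2])/r[2]
def proj(n,X):
    c=env.get_calibration(n);T=c["cam_to_world"];p=(np.atleast_2d(X)-T[:3,3])@T[:3,:3]
    p=p*[1,-1,-1];return cv2.projectPoints(p.reshape(-1,1,3),np.zeros(3),np.zeros(3),c["intrinsics"],c["D"])[0][:,0]
E
python3 - <<'E'
from h import *
z=np.load("top0.npz");p,d=z["p"],z["d"];C=cloud("top",d)
b=C[180:200,190:230,2]  # bench
print("bench z",np.median(C[215:225,250:262,2]),np.median(C[155:165,225:240,2]))
for n,(u,v) in dict(ref=(182,183),work=(214,132),stand=(300,192),probe=(301,191),small=(224,190)).items():
    print(n,C[v,u].round(1))
# plane on block face
m=C[122:146,206:232].reshape(-1,3);m=m[(m[:,2]>45)]
print(len(m))
best=None
for i in range(300):
    s=m[np.random.choice(len(m),3,False)];n=np.cross(s[1]-s[0],s[2]-s[0]);n/=np.linalg.norm(n)+1e-9
    k=abs((m-s[0])@n)<1.5
    if best is None or k.sum()>best.sum():best=k
q=m[best];c=q.mean(0);n=np.linalg.svd(q-c)[2][2];n*=np.sign(n[2]);print("plane",best.sum(),c.round(1),n.round(4),"tilt",np.arccos(n[2]),"az",np.arctan2(n[1],n[0]))
a=cv2.resize(p[105:165,180:255,::-1],(750,600),interpolation=cv2.INTER_CUBIC);cv2.imwrite("pics/c1.png",a)
a=np.hstack([cv2.resize(p[165:200,160:200,::-1],(400,350),interpolation=cv2.INTER_CUBIC),cv2.resize(p[170:215,274:319,::-1],(350,350),interpolation=cv2.INTER_CUBIC)]);cv2.imwrite("pics/c2.png",a)
E
```

```text
bench z -0.2873846582298256 10.861370597188738
ref [ 500.7 -117.8   20.4]
work [ 618.1 -201.2   64.1]
stand [ 466.2 -393.   146.1]
probe [ 468.3 -395.2  146.2]
small [ 481.5 -220.7   17.9]
623
plane 279 [ 614.7 -212.2   64.7] [-0.2702  0.0726  0.96  ] tilt 0.28362835594833935 az 2.8789913102353015
```

View pics/c1.png

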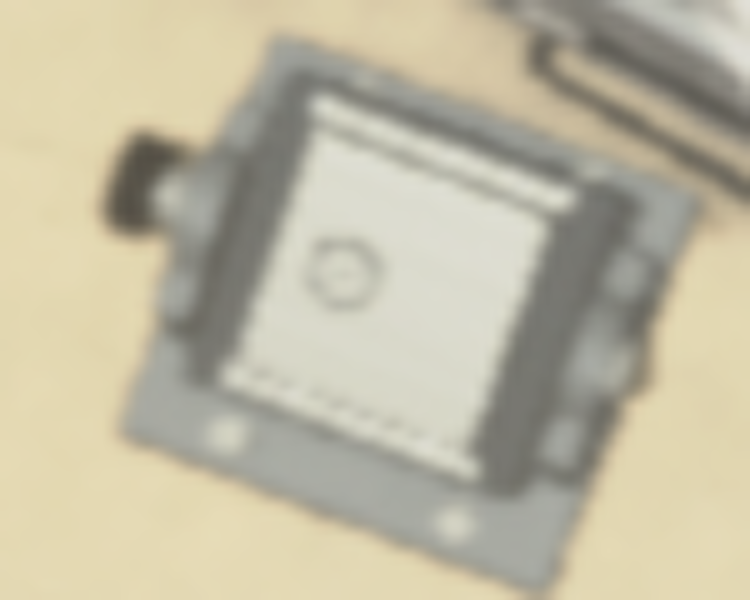

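View pics/c2.png

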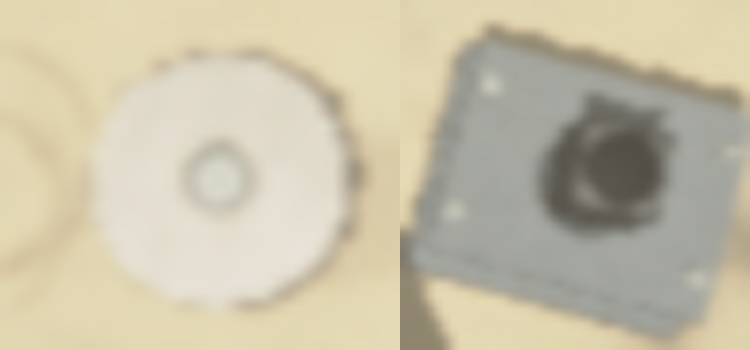

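```bash
python3 - <<'E'
from h import *
D={}
for n in("top","scene"):
    fs=[env.read_camera(n) for _ in range(8)]
    s=np.stack([f[1] for f in fs]);s[s==0]=np.nan
    D[n]=(np.mean([f[0] for f in fs],0),np.nanmedian(s,0));print(n,"noise",np.nanmedian(np.nanstd(s,0)))
    np.savez(f"{n}1.npz",p=D[n][0],d=D[n][1])
o=lambda x,y:(180+(x+.5)/10-.5,105+(y+.5)/10-.5)
C=cloud("top",D["top"][1])
print("bench",[np.nanmedian(C[a:a+8,b:b+8,2]).round(2) for a,b in((200,200),(150,270),(170,250))])
B=np.array([hit("top",*o(*q),10) for q in((275,40),(120,430),(545,590),(700,195))]);print("base",B.round(1).tolist())
print("yaws",[np.arctan2(*(B[i]-B[j])[[1,0]]).round(3) for i,j in((0,1),(3,2))],[(np.arctan2(*(B[i]-B[j])[[1,0]])-np.pi/2).round(3) for i,j in((0,3),(1,2))], np.linalg.norm(B[0]-B[1]),np.linalg.norm(B[0]-B[3]))
F=[hit("top",*o(*q),z)for q,z in(((315,110),70),((570,195),70),((480,470),55),((228,375),55))]
W=hit("top",*o(344,273),63);print("work",W.round(1))
mask=np.zeros(C.shape[:2],np.uint8);cv2.fillPoly(mask,[np.array([o(*q) for q in((325,145),(535,220),(470,435),(250,360))]).round().astype(int)],1)
def fit(C,mask):
    m=C[mask>0];m=m[~np.isnan(m).any(1)]
    for _ in range(5):
        A=np.c_[m[:,:2],np.ones(len(m))];k=np.linalg.lstsq(A,m[:,2],rcond=None)[0];r=m[:,2]-A@k;s=np.std(r);m=m[abs(r)<2.5*s]
    n=np.r_[-k[:2],1];n/=np.linalg.norm(n);print("fit",len(m),s.round(2),n.round(3),"tilt",np.arccos(n[2]).round(3),"az-pi",(np.arctan2(n[1],n[0])-np.pi).round(3),"z@W",(k@np.r_[W[:2],1]).round(1))
    return n
fit(C,mask)
# scene
S=cloud("scene",D["scene"][1])
e=np.array([[0.93,-.36,0],[.36,.93,0]]);c=np.array([612,-213]);
R=S[...,:2]-c; a=R@[np.cos(.37),-np.sin(.37)];b=R@[np.sin(.37),np.cos(.37)]
ms=((abs(a)<22)&(abs(b)<24)&(S[...,2]>45)&(S[...,2]<85)).astype(np.uint8);fit(S,ms)
# probe: handle mask
for n,X in(("top",C),("scene",S)):
    for lo,hi in((136,142),(143,150),(64,74)):
        k=(X[...,2]>lo)&(X[...,2]<hi)&(abs(X[...,0]-468)<70)&(abs(X[...,1]+395)<70)
        q=X[k];print(n,lo,len(q),q.mean(0).round(1),np.ptp(q,0).round(1),cv2.minAreaRect(q[:,:2].astype(np.float32)))
o2=lambda x,y:(274+(x-400+.5)/7.78-.5,170+(y+.5)/7.78-.5)
print("cap",hit("top",*o2(625,167),146).round(1))
o3=lambda x,y:(160+(x+.5)/10-.5,165+(y+.5)/10-.5)
print("ref",hit("top",*o3(218,180),15).round(1),"edge L/R/T/B",[hit("top",*o3(*q),15).round(1)[:2] for q in((92,178),(348,178),(222,52),(218,305))])
K=hit("top",*o3(218,180),15);print("proj scene ref,work,bolt",proj("scene",np.array([K,W])))
E
```

```text
top noise 1.8069165
scene noise 1.243065
bench [np.float64(0.2), np.float64(0.48), np.float64(0.16)]
base [[687.9, -181.6, 10.0], [589.9, -141.3, 10.0], [547.7, -246.7, 10.0], [646.9, -287.6, 10.0]]
yaws [np.float64(-0.39), np.float64(-0.392)] [np.float64(-0.369), np.float64(-0.381)] 105.9242838846579 113.6494893274817
work [ 618.6 -201.1   63. ]
fit 545 0.82 [-0.265  0.096  0.959] tilt 0.286 az-pi -0.349 z@W 64.0
fit 172 0.38 [-0.262  0.103  0.96 ] tilt 0.285 az-pi -0.373 z@W 64.9
top 136 54 [ 467.7 -398.1  138.7] [27.  27.1  4.1] ((468.1950988769531, -399.34893798828125), (25.394771575927734, 25.408737182617188), 77.64222717285156)
top 143 75 [ 468.1 -398.9  146. ] [17.8 19.9  4.7] ((468.294677734375, -398.7501525878906), (19.847213745117188, 17.6851749420166), 89.14136505126953)
top 64 833 [ 467.6 -398.1   70.1] [86.6 98.3  9.2] ((468.13739013671875, -399.4396667480469), (87.99199676513672, 65.95240020751953), 73.48078155517578)
scene 136 66 [ 461.3 -406.4  139. ] [23.7 28.4  5.3] ((460.8124694824219, -404.4535827636719), (18.62924575805664, 31.631275177001953), 37.06692886352539)
scene 143 71 [ 464.8 -402.3  146.4] [19.7 21.   4.4] ((465.7166748046875, -400.9571228027344), (19.656360626220703, 19.073095321655273), 60.05924606323242)
scene 64 603 [ 462.  -421.9   70.4] [85.5 83.4 10. ] ((465.69879150390625, -401.3382568359375), (86.7363052368164, 66.32539367675781), 73.44886779785156)
cap [ 468.2 -398.5  146. ]
ref [ 502.3 -115.5   15. ] edge L/R/T/B [array([503.4, -84.5]), array([ 502.1, -147.5]), array([ 534.1, -116.9]), array([ 471.3, -115.1])]
proj scene ref,work,bolt [[228.84051943 192.43202015]
 [283.66601328 181.04962305]]<stdin>:6: RuntimeWarning: All-NaN slice encountered
  var = nanvar(a, axis=axis, dtype=dtype, out=out, ddof=ddof,
```

```bash
python3 - <<'E'
from h import *
for n in("top","scene"):
    d=np.load(n+"1.npz")["d"];C=cloud(n,d).reshape(-1,3);C=C[~np.isnan(C).any(1)]
    for lo,hi in((40,150),(150,300),(300,450),(450,760)):
        k=C[(C[:,2]>lo)&(C[:,2]<hi)&(C[:,0]>430)&(C[:,0]<900)&(C[:,1]>-700)&(C[:,1]<150)]
        print(n,lo,[(y,len(s),np.percentile(s[:,0],[1,50]).round(),np.percentile(s[:,2],98).round()) for y in range(-650,150,50) for s in [k[(k[:,1]>=y)&(k[:,1]<y+50)]] if len(s)>15])
E
```

```text
top 40 [(-650, 317, array([836., 848.]), np.float64(120.0)), (-600, 433, array([726., 781.]), np.float64(75.0)), (-550, 1417, array([645., 753.]), np.float64(74.0)), (-500, 2420, array([569., 724.]), np.float64(75.0)), (-450, 3195, array([436., 708.]), np.float64(81.0)), (-400, 3113, array([442., 718.]), np.float64(139.0)), (-350, 2311, array([638., 767.]), np.float64(80.0)), (-300, 2263, array([585., 771.]), np.float64(80.0)), (-250, 2499, array([575., 755.]), np.float64(80.0)), (-200, 1965, array([589., 768.]), np.float64(146.0)), (-150, 666, array([635., 801.]), np.float64(149.0)), (-100, 593, array([685., 730.]), np.float64(148.0)), (-50, 624, array([602., 643.]), np.float64(148.0)), (0, 575, array([524., 562.]), np.float64(148.0)), (100, 96, array([530., 553.]), np.float64(150.0))]
top 150 [(-200, 158, array([849., 870.]), np.float64(214.0)), (-150, 1208, array([773., 812.]), np.float64(298.0)), (-100, 1243, array([689., 739.]), np.float64(298.0)), (-50, 2175, array([600., 695.]), np.float64(287.0)), (0, 4037, array([530., 663.]), np.float64(282.0)), (50, 2006, array([536., 617.
[... 1536 characters left out ...]
, (50, 379, array([556., 683.]), np.float64(289.0)), (100, 86, array([577., 607.]), np.float64(213.0))]
scene 300 [(-200, 1201, array([858., 879.]), np.float64(447.0)), (-150, 2503, array([772., 815.]), np.float64(447.0)), (-100, 1214, array([732., 750.]), np.float64(447.0)), (-50, 120, array([748., 762.]), np.float64(447.0)), (0, 417, array([646., 671.]), np.float64(449.0)), (50, 100, array([652., 807.]), np.float64(444.0))]
scene 450 [(-200, 217, array([859., 880.]), np.float64(474.0)), (-150, 446, array([773., 817.]), np.float64(473.0)), (-100, 205, array([732., 750.]), np.float64(471.0)), (-50, 169, array([612., 651.]), np.float64(468.0)), (0, 30, array([624., 697.]), np.float64(464.0))]
```

Emit:
carry_out:
  series:
    - [0.015,-0.004,0,3,1]
    - [0.05,-0.014,0,8,1]
    - [0.1,-0.028,0,15,1]
    - [0.155,-0.043,0,22,1]
    - [0.21,-0.058,0,29,1]
    - [0.25,-0.069,0,34,1]
    - [0.272,-0.075,0,36.8,1]
    - [0.2805,-0.0775,0,36.8,1]
    - [0.2805,-0.0775,0,36.8,1]
    - [0.2805,-0.0775,0,36.8,1]

```text
t: 2.15
eef_pos: [467.7, -399.6, 404.7]
tcp_rot: [3.141, 0.0, -0.251]
ft_force: [-0.5, 0.1, -0.4]
opening: 0.997
grip_force: 0.0
```

Emit:
carry_out:
  series:
    - [0,0,0.01,0,1]
    - [0,0,0.035,0,1]
    - [0,0,0.065,0,1]
    - [0,0,0.095,0,1]
    - [0,0,0.115,0,1]
    - [0,0,0.1255,0,1]
    - [0,0,0.1255,0,1]
    - [0,0,0.1255,0,0.6]
    - [0,0,0.1255,0,0.3]
    - [0,0,0.1255,0,0]
    - [0,0,0.1255,0,0]
    - [0,0,0.1255,0,0]
    - [0,0,0.1255,0,0]
    - [0,0,0.1255,0,0]
    - [0,0,0.1255,0,0]
    - [0,0,0.1255,0,0]

```text
t: 4.15
eef_pos: [468.3, -398.9, 279.2]
tcp_rot: [3.141, -0.0, -0.25]
ft_force: [-0.4, -0.3, -0.4]
opening: 0.273
grip_force: 30.0
```

Emit:
carry_out:
  series:
    - [0,0,-0.008,0,0]
    - [0,0,-0.025,0,0]
    - [0,0,-0.05,0,0]
    - [0,0,-0.075,0,0]
    - [0,0,-0.095,0,0]
    - [-0.003,-0.015,-0.1,0,0]
    - [-0.008,-0.05,-0.1,0,0]
    - [-0.013,-0.09,-0.1,0,0]
    - [-0.019,-0.14,-0.1,0,0]
    - [-0.026,-0.19,-0.1,0,0]
    - [-0.031,-0.235,-0.1,0,0]
    - [-0.035,-0.267,-0.1,0,0]
    - [-0.037,-0.28,-0.1,0,0]
    - [-0.037,-0.2825,-0.1,0,0]
    - [-0.037,-0.2825,-0.1,0,0]
    - [-0.037,-0.2825,-0.1,0,0]

```text
t: 6.15
eef_pos: [502.4, -116.8, 379.1]
tcp_rot: [3.141, 0.0, -0.252]
ft_force: [0.2, -0.1, -3.0]
opening: 0.273
grip_force: 30.0
```

```bash
python3 - <<'E'
from h import *
s=env.state();print(s["eef_pos"],s["tcp_rot"],s["ft_force"],s["joints"])
out=[]
for n in("scene","top"):
    p,d=env.read_camera(n);np.savez(n+"2.npz",p=p,d=d)
    e=s["eef_pos"]-[0,0,171];g=np.array([e+[0,0,k] for k in(-94,-80,0,38)]);print(n,proj(n,g).round(1).tolist())
    if n=="scene":
        u,v=proj(n,g[1])[0].astype(int);cv2.imwrite("pics/ref_hover.png",cv2.resize(p[max(0,v-70):v+50,u-80:u+80,::-1],(800,600),interpolation=cv2.INTER_CUBIC));print(u-80,max(0,v-70))
E
```

```text
[ 502.41792817 -116.8310547   379.14568996] [ 3.14145271e+00  4.99004169e-05 -2.51571645e-01] [ 0.15449326 -0.13298789 -2.96750876] [-3.56561208e-01  3.67511321e-01  1.85448647e+00 -1.81547451e-04
  9.19629828e-01  1.46591680e+00]
scene [[228.2, 159.4], [228.1, 154.4], [227.3, 124.5], [226.9, 109.3]]
148 84
top [[176.0, 179.2], [175.1, 178.7], [169.3, 175.5], [166.1, 173.8]]
```

View pics/ref_hover.png

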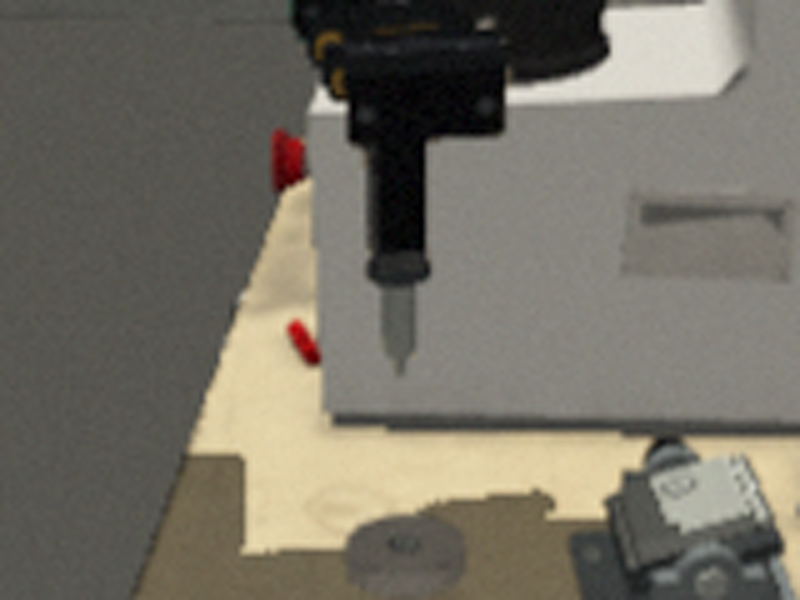

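Emit:
carry_out:
  series:
    - [0,0,0.01,0,0]
    - [0,0,0.03,0,0]
    - [0,0,0.055,0,0]
    - [0,0,0.077,0,0]
    - [0,0,0.09,0,0]
    - [0,0,0.097,0,0]
    - [0,0,0.1,0,0]
    - [0,0,0.102,0,0]
    - [0,0,0.1035,0,0]
    - [0,0,0.105,0,0]
    - [0,0,0.105,0,0]
    - [0,0,0.105,0,0]

```text
t: 7.75
eef_pos: [502.5, -116.1, 274.4]
tcp_rot: [3.141, -0.0, -0.25]
ft_force: [-1.7, -0.4, 1.4]
opening: 0.271
grip_force: 30.0
```

```bash
python3 - <<'E'
from h import *
f=[]
for _ in range(4):
    p,d=env.read_camera("scene");s=env.state();f.append(s["ft_force"])
print(s["eef_pos"],s["tcp_rot"],np.mean(f,0))
e=s["eef_pos"]-[0,0,171];print(proj("scene",np.array([e-[0,0,88],e-[0,0,80]])))
cv2.imwrite("pics/ref_press.png",cv2.resize(p[140:215,180:280,::-1],(800,600),interpolation=cv2.INTER_CUBIC))
E
```

```text
[ 502.52576612 -116.06806289  274.30113446] [ 3.14147697e+00 -2.47085094e-04 -2.50497643e-01] [-1.91648835  0.25179401  1.83361219]
[[229.02328656 192.4143992 ]
 [228.95446315 189.85516659]]
```

View pics/ref_press.png

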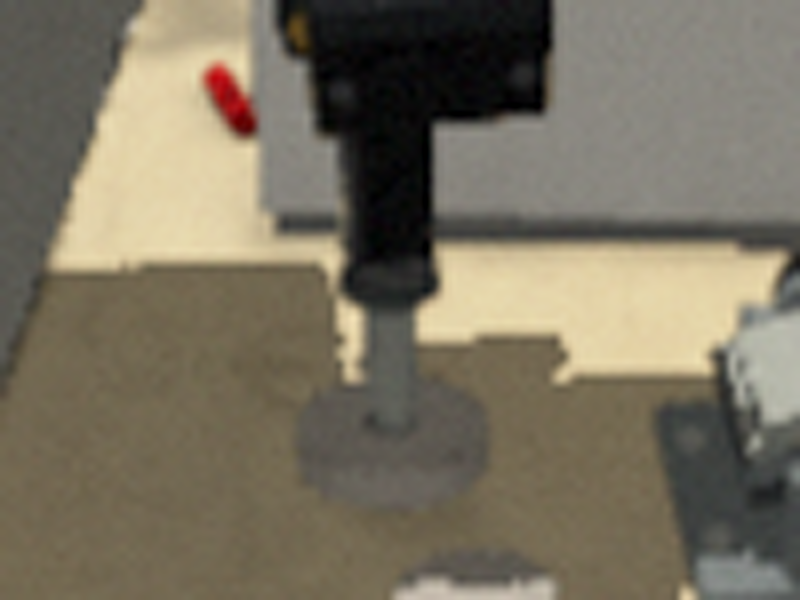

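Emit:
carry_out:
  series:
    - [0,0,0,0,0]
    - [0,0,0,0,0]
    - [0,0,0,0,0]
    - [0,0,0,0,0]
    - [0,0,0,0,0]
    - [0,0,0,0,0]
    - [0,0,0,0,0]
    - [0,0,0,0,0]
    - [0,0,0,0,0]
    - [0,0,0,0,0]
    - [0,0,0,0,0]
    - [0,0,0,0,0]
    - [0,0,0,0,0]
    - [0,0,0,0,0]
    - [0,0,0,0,0]
    - [0,0,0,0,0]
    - [0,0,0,0,0]
    - [0,0,0,0,0]
    - [0,0,0,0,0]
    - [0,0,0,0,0]

```text
t: 10.45
eef_pos: [502.5, -116.1, 274.2]
tcp_rot: [3.141, -0.0, -0.25]
ft_force: [-1.0, -0.6, 2.1]
opening: 0.272
grip_force: 30.0
```

Emit:
carry_out:
  series:
    - [0,0,-0.008,0,0]
    - [0,0,-0.025,0,0]
    - [0,0,-0.05,0,0]
    - [0,0,-0.075,0,0]
    - [0,0,-0.095,0,0]
    - [0.003,0.015,-0.105,0,0]
    - [0.008,0.05,-0.105,0,0]
    - [0.013,0.09,-0.105,0,0]
    - [0.019,0.14,-0.105,0,0]
    - [0.026,0.19,-0.105,0,0]
    - [0.031,0.235,-0.105,0,0]
    - [0.035,0.267,-0.105,0,0]
    - [0.037,0.28,-0.105,0,0]
    - [0.037,0.2825,-0.105,0,0]
    - [0.037,0.2825,-0.105,0,0]
    - [0.037,0.2825,-0.105,0,0]
    - [0.037,0.2825,-0.09,0,0]
    - [0.037,0.2825,-0.075,0,0]
    - [0.037,0.2825,-0.065,0,0]
    - [0.037,0.2825,-0.065,0,0]

```text
t: 12.95
eef_pos: [468.3, -398.9, 338.0]
tcp_rot: [-3.141, 0.002, -0.25]
ft_force: [0.4, 0.4, -1.8]
opening: 0.276
grip_force: 30.0
```

Emit:
carry_out:
  series:
    - [0,0,0.008,0,0]
    - [0,0,0.018,0,0]
    - [0,0,0.025,0,0]
    - [0,0,0.025,0,0]
    - [-0.001,0,0.025,0,0]
    - [-0.003,0,0.025,0,0]
    - [-0.006,0,0.025,0,0]
    - [-0.009,0,0.025,0,0]
    - [-0.012,0,0.025,0,0]
    - [-0.012,0,0.025,0,0]

```text
t: 14.2
eef_pos: [457.2, -396.1, 315.1]
tcp_rot: [3.14, -0.004, -0.251]
ft_force: [6.4, -1.1, -2.3]
opening: 0.27
grip_force: 30.0
```

Emit:
carry_out:
  series:
    - [-0.002,0,0,0,0]
    - [-0.005,0,0,0,0]
    - [-0.008,0,0,0,0]
    - [-0.01,0,0,0,0]
    - [-0.012,0,0,0,0]
    - [-0.012,0,0,0,0]
    - [-0.012,0,0,0,0]

```text
t: 15.08
eef_pos: [445.7, -393.2, 314.9]
tcp_rot: [3.14, -0.004, -0.251]
ft_force: [6.3, -1.9, -3.6]
opening: 0.273
grip_force: 30.0
```

```bash
cat >> h.py <<'E'
def look(n,name,box,scale,th=.285):
    p,d=env.read_camera(n);s=env.state();u0,v0,u1,v1=box
    yaw=s["tcp_rot"][2];a=np.array([-np.sin(th)*np.cos(yaw),-np.sin(th)*np.sin(yaw),np.cos(th)])
    g=s["eef_pos"]-[0,0,171];k=np.array([-94,-80,-38,-32,32,38])
    pr=proj(n,g+k[:,None]*a);print(s["t"],s["eef_pos"].round(1),s["tcp_rot"].round(4),s["ft_force"].round(1));print("crop px",((pr-[u0,v0]+.5)*scale).round().tolist())
    cv2.imwrite(f"pics/{name}.png",cv2.resize(p[v0:v1,u0:u1,::-1],None,fx=scale,fy=scale,interpolation=cv2.INTER_CUBIC))
    np.savez(name+".npz",p=p,d=d);return g,a
E
python3 - <<'E'
from h import *
look("scene","piv1",(220,170,320,270),6)
E
```

```text
15.125 [ 445.7 -393.2  314.9] [ 3.1401 -0.0038 -0.2507] [ 6.6 -1.2 -4.2]
crop px [[329.0, 451.0], [319.0, 422.0], [289.0, 330.0], [284.0, 316.0], [234.0, 162.0], [229.0, 147.0]]
```

View pics/piv1.png

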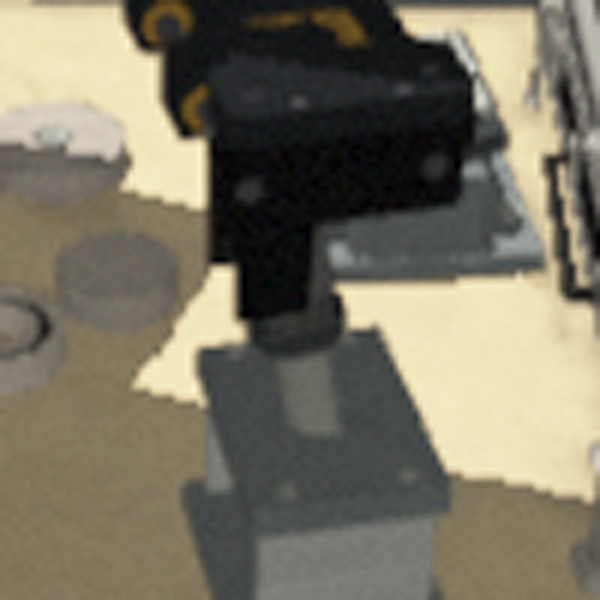

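Emit:
carry_out:
  series:
    - [-0.002,0,-0.006,0,0]
    - [-0.005,0,-0.016,0,0]
    - [-0.008,0,-0.028,0,0]
    - [-0.008,0,-0.045,0,0]
    - [-0.008,0,-0.065,0,0]
    - [-0.005,-0.01,-0.075,1,0]
    - [0.005,-0.04,-0.075,3,0]
    - [0.02,-0.08,-0.075,5,0]
    - [0.04,-0.13,-0.075,7,0]
    - [0.06,-0.175,-0.075,7.4,0]
    - [0.075,-0.21,-0.07,7.4,0]
    - [0.083,-0.228,-0.06,7.4,0]
    - [0.0844,-0.2335,-0.053,7.4,0]
    - [0.0844,-0.2335,-0.053,7.4,0]
    - [0.0844,-0.2335,-0.053,7.4,0]
    - [0.0844,-0.2335,-0.053,7.4,0]

```text
t: 17.12
eef_pos: [584.4, -188.4, 367.6]
tcp_rot: [3.141, -0.001, -0.381]
ft_force: [0.2, 0.5, -1.5]
opening: 0.272
grip_force: 30.0
```

```bash
python3 - <<'E'
from h import *
g,a=look("scene","hov1",(220,90,340,200),5)
g2,_=look("top","hov1t",(0,0,10,10),1)
E
```

```text
17.175 [ 584.4 -188.3  367.6] [ 3.1414e+00 -6.0000e-04 -3.8070e-01] [ 0.4  0.1 -2.5]
crop px [[306.0, 385.0], [299.0, 361.0], [279.0, 288.0], [276.0, 277.0], [243.0, 158.0], [240.0, 147.0]]
17.225 [ 584.5 -188.2  367.5] [ 3.1415e+00 -5.0000e-04 -3.8050e-01] [ 0.2 -0.3 -2.7]
crop px [[212.0, 133.0], [211.0, 134.0], [208.0, 135.0], [207.0, 135.0], [202.0, 138.0], [201.0, 139.0]]
```

View pics/hov1.png

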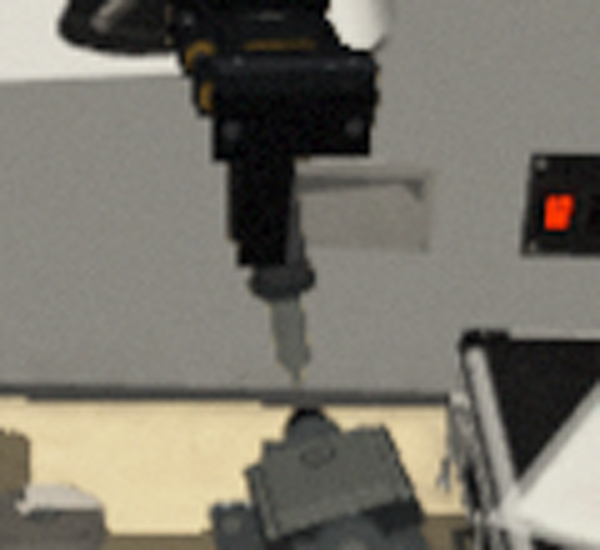

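```bash
cat >> h.py <<'E'
def tilt(n="scene",N=6,lo=-84,hi=-45):
    fs=[env.read_camera(n) for _ in range(N)];s=env.state();D=np.stack([f[1] for f in fs]);D[D==0]=np.nan;d=np.nanmedian(D,0)
    C=cloud(n,d);g=s["eef_pos"]-[0,0,171];yaw=s["tcp_rot"][2]
    ex=np.array([np.cos(yaw),np.sin(yaw),0]);ax=lambda th:-np.sin(th)*ex+np.cos(th)*np.array([0,0,1])
    R=C-g;h=R[...,2];m=(np.linalg.norm(R[...,:2]-(-np.tan(.25)*h)[...,None]*ex[:2],axis=-1)<22)&(h<-48)&(h>-78)
    rows=[(v,np.flatnonzero(m[v]).mean(),m[v].sum()) for v in range(m.shape[0]) if m[v].sum()>=3]
    r=np.array(rows);w=np.median(r[:,2]);r=r[abs(r[:,2]-w)<=1];k=np.polyfit(r[:,0],r[:,1],1);print("rows",len(r),"width",w,"slope",k[0].round(4),"resid",np.std(r[:,1]-np.polyval(k,r[:,0])).round(2))
    for th in(.15,.2,.25,.285,.3,.35):
        q=proj(n,np.array([g+lo*ax(th),g+hi*ax(th)]));sl=(q[0,0]-q[1,0])/(q[0,1]-q[1,1]);vm=q[:,1].mean()
        print(th,"slope",sl.round(4),"offset px",(np.polyval(k,vm)-q[:,0].mean()).round(2))
    P=C[m];c=P.mean(0);u=np.linalg.svd(P-c)[2][0];u*=np.sign(u[2]);print("3D axis: lean along -toolx",-np.arctan(u@ex/u[2]).round(3),"lean across",np.arctan((-u[0]*ex[1]+u[1]*ex[0])/u[2]).round(3),len(P))
    return d
E
python3 - <<'E'
from h import *
tilt()
print(env.state()["t"])
E
```

```text
rows 10 width 7.0 slope 0.1848 resid 0.19
0.15 slope 0.1243 offset px 2.85
0.2 slope 0.1796 offset px 1.53
0.25 slope 0.2363 offset px 0.21
0.285 slope 0.277 offset px -0.71
0.3 slope 0.2947 offset px -1.11
0.35 slope 0.3552 offset px -2.42
3D axis: lean along -toolx 0.317 lean across 0.018 77
17.525h.py:25: RuntimeWarning: All-NaN slice encountered
  fs=[env.read_camera(n) for _ in range(N)];s=env.state();D=np.stack([f[1] for f in fs]);D[D==0]=np.nan;d=np.nanmedian(D,0)
```

```bash
cat >> h.py <<'E'
from scipy.optimize import minimize
def ring(z,r,n=24):
    t=np.arange(n)*2*np.pi/n;return np.c_[r*np.cos(t),r*np.sin(t),np.full(n,z)]
def silh(n,g,yaw,th,ph,tipk=-94,S=8,box=None,du=0,dv=0,ds=0):
    Ry=cv2.Rodrigues(np.array([0,-th,0.]))[0];Rx=cv2.Rodrigues(np.array([ph,0.,0]))[0];Rz=cv2.Rodrigues(np.array([0,0,yaw]))[0]
    u0,v0,u1,v1=box;im=np.zeros(((v1-v0)*S,(u1-u0)*S),np.uint8)
    for a,b,r in((-80,-38,9),(-38,-32,17),(tipk+2,-80,4),(-32,-20,13)):
        X=np.r_[ring(a,r),ring(b,r)] if r!=13 else np.array([[x,y,z] for x in(-13,13) for y in(-13,13) for z in(a,b)])
        X=X+[0,0,ds];q=proj(n,g+X@(Rz@Ry@Rx).T)+[du,dv]
        cv2.fillConvexPoly(im,cv2.convexHull(((q-[u0,v0]+.5)*S).round().astype(np.int32)),1)
    return cv2.resize(im.astype(np.float32),(u1-u0,v1-v0),interpolation=cv2.INTER_AREA)
def fitprobe(ds,g,yaw,n="scene",th0=.25,tipk=-94,kmax=-30,ph=0.):
    D=np.stack(ds);q=proj(n,g+np.array([[0,0,k] for k in(-94,kmax)]));b=(int(q[:,0].min())-22,int(q[1,1])+1,int(q[:,0].max())+24,int(q[0,1])+6)
    c=env.get_calibration(n)["cam_to_world"];dist=-((g-[0,0,60]-c[:3,3])@c[:3,:3])[2]
    M=((D>0)&(abs(D-dist)<45))[:,b[1]:b[3],b[0]:b[2]].mean(0)
    f=lambda x:np.sum((silh(n,g,yaw,x[0],ph,tipk,8,b,x[1]*10,x[2]*10)-M)**2)
    best=min((minimize(f,[t,0,0],method="Nelder-Mead",options=dict(initial_simplex=[[t,0,0],[t+.08,0,0],[t,.1,0],[t,0,.1]],xatol=1e-3,fatol=1e-3)) for t in(th0-.06,th0+.06)),key=lambda r:r.fun)
    print("theta",best.x[0].round(3),"du,dv",(best.x[1:]*10).round(2),"cost",best.fun.round(1))
    return M,b,best
E
python3 - <<'E' 2>&1 | grep -v Warn
from h import *
fitprobe([np.load("scene2.npz")["d"]],np.array([502.4,-116.8,379.1-171]),-.2516,th0=0.)
fs=[env.read_camera("scene")[1] for _ in range(8)];s=env.state()
M,b,r=fitprobe(fs,s["eef_pos"]-[0,0,171],s["tcp_rot"][2])
fitprobe(fs[:4],s["eef_pos"]-[0,0,171],s["tcp_rot"][2]);fitprobe(fs[4:],s["eef_pos"]-[0,0,171],s["tcp_rot"][2])
print(s["t"]);print((M*9).astype(int))
E
```

```text
theta -0.011 du,dv [-0.73 -0.48] cost 4.6
theta 0.173 du,dv [ 2.18 -0.47] cost 5.0
theta 0.173 du,dv [ 2.1 -0.6] cost 5.2
theta 0.18 du,dv [ 1.94 -0.48] cost 5.3
17.925
[[0 0 0 ... 0 0 0]
 [0 0 0 ... 0 0 0]
 [0 0 0 ... 0 0 0]
 ...
 [0 0 0 ... 0 0 0]
 [0 0 0 ... 0 0 0]
 [0 0 0 ... 0 0 0]]
```

Emit:
carry_out:
  series:
    - [-0.003,0.012,0,0,0]
    - [-0.009,0.042,0,0,0]
    - [-0.018,0.085,0,0,0]
    - [-0.028,0.13,0,0,0]
    - [-0.037,0.172,0,0,0]
    - [-0.044,0.208,0,0,0]
    - [-0.049,0.229,0,0,0]
    - [-0.0513,0.2389,0,0,0]
    - [-0.0513,0.2389,0,0,0]
    - [-0.0513,0.2389,0.01,0,0]
    - [-0.0513,0.2389,0.022,0,0]
    - [-0.0513,0.2389,0.034,0,0]
    - [-0.0513,0.2389,0.042,0,0]
    - [-0.0513,0.2389,0.042,0,0]

```text
t: 19.68
eef_pos: [448.6, -390.5, 324.4]
tcp_rot: [-3.141, 0.001, -0.38]
ft_force: [-0.8, -0.4, -2.8]
opening: 0.274
grip_force: 30.0
```

Emit:
carry_out:
  series:
    - [0,0,0.004,0,0]
    - [0,0,0.0085,0,0]
    - [0,0,0.0085,0,0]
    - [-0.002,0,0.0085,0,0]
    - [-0.004,0,0.0085,0,0]
    - [-0.006,0,0.0085,0,0]
    - [-0.008,0,0.0085,0,0]
    - [-0.01,0,0.0085,0,0]
    - [-0.0115,0,0.0085,0,0]
    - [-0.0115,0,0.0085,0,0]

```text
t: 20.92
eef_pos: [438.4, -386.8, 317.4]
tcp_rot: [3.14, -0.004, -0.38]
ft_force: [5.3, -3.0, -3.6]
opening: 0.271
grip_force: 30.0
```

```bash
python3 - <<'E' 2>&1 | grep -v Warn
from h import *
s=env.state();print(s["eef_pos"],s["ft_force"],s["moment"])
E
```

```text
[ 438.35938279 -386.83570932  317.44953096] [ 5.34783335 -3.03312369 -3.60765777] [-0.82928839 -1.33597881 -0.03711932]
```

Emit:
carry_out:
  series:
    - [-0.002,0,-0.006,0,0]
    - [-0.005,0,-0.016,0,0]
    - [-0.007,0,-0.028,0,0]
    - [-0.007,0,-0.045,0,0]
    - [-0.004,-0.012,-0.0505,0,0]
    - [0.005,-0.042,-0.0505,0,0]
    - [0.016,-0.085,-0.0505,0,0]
    - [0.028,-0.13,-0.0505,0,0]
    - [0.042,-0.172,-0.0505,0,0]
    - [0.052,-0.208,-0.0505,0,0]
    - [0.06,-0.229,-0.0505,0,0]
    - [0.0628,-0.2389,-0.0505,0,0]
    - [0.0628,-0.2389,-0.0505,0,0]
    - [0.0628,-0.2389,-0.0505,0,0]

```text
t: 22.68
eef_pos: [584.2, -188.5, 367.2]
tcp_rot: [3.141, 0.0, -0.381]
ft_force: [0.3, 0.5, -2.2]
opening: 0.271
grip_force: 30.0
```

```bash
python3 - <<'E' 2>&1 | grep -v Warn
from h import *
fs=[];P=[]
for _ in range(8):
    p,d=env.read_camera("scene");fs.append(d);P.append(p)
s=env.state();g=s["eef_pos"]-[0,0,171]
print(s["t"],s["eef_pos"],s["tcp_rot"])
M,b,r=fitprobe(fs,g,s["tcp_rot"][2])
fitprobe(fs[:4],g,s["tcp_rot"][2]);fitprobe(fs[4:],g,s["tcp_rot"][2])
p=np.mean(P,0).astype(np.uint8);im=cv2.resize(p[90:200,220:340,::-1],None,fx=5,fy=5,interpolation=cv2.INTER_CUBIC)
si=silh("scene",g,s["tcp_rot"][2],r.x[0],0,-94,8,(220,90,340,200),r.x[1]*10,r.x[2]*10)
c,_=cv2.findContours((cv2.resize(si,None,fx=5,fy=5)>.5).astype(np.uint8),0,1);cv2.drawContours(im,c,-1,(0,255,255),1)
cv2.imwrite("pics/hov2.png",im)
E
```

```text
23.075 [ 584.61283224 -187.85312804  367.2703663 ] [ 3.14150854e+00 -8.32120206e-05 -3.79949911e-01]
theta 0.245 du,dv [ 3.12 -0.66] cost 3.9
theta 0.249 du,dv [ 2.99 -0.54] cost 3.9
theta 0.244 du,dv [ 3.14 -0.66] cost 4.4
```

View pics/hov2.png

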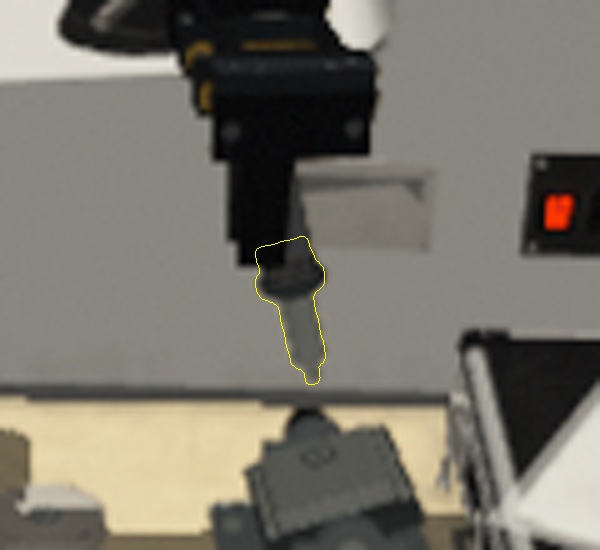

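Emit:
carry_out:
  series:
    - [-0.003,0.012,0,0,0]
    - [-0.01,0.042,0,0,0]
    - [-0.021,0.085,0,0,0]
    - [-0.032,0.13,0,0,0]
    - [-0.042,0.172,0,0,0]
    - [-0.051,0.208,0,0,0]
    - [-0.0565,0.229,0,0,0]
    - [-0.0587,0.2391,0,0,0]
    - [-0.0587,0.2391,0,0,0]
    - [-0.0587,0.2391,0.01,0,0]
    - [-0.0587,0.2391,0.022,0,0]
    - [-0.0587,0.2391,0.034,0,0]
    - [-0.0587,0.2391,0.043,0,0]
    - [-0.0587,0.2391,0.043,0,0]

```text
t: 24.82
eef_pos: [441.6, -387.9, 323.3]
tcp_rot: [-3.141, 0.001, -0.38]
ft_force: [-0.3, 0.3, -2.3]
opening: 0.27
grip_force: 30.0
```

Emit:
carry_out:
  series:
    - [0,0,0.004,0,0]
    - [0,0,0.0095,0,0]
    - [0,0,0.0095,0,0]
    - [-0.002,0,0.0095,0,0]
    - [-0.004,0,0.0095,0,0]
    - [-0.006,0,0.0095,0,0]
    - [-0.008,0,0.0095,0,0]
    - [-0.0085,0,0.0095,0,0]
    - [-0.0085,0,0.0095,0,0]

```text
t: 25.95
eef_pos: [434.3, -385.4, 315.5]
tcp_rot: [3.14, -0.005, -0.38]
ft_force: [6.2, -3.6, -3.0]
opening: 0.275
grip_force: 30.0
```

Emit:
carry_out:
  series:
    - [-0.002,0,-0.006,0,0]
    - [-0.005,0,-0.016,0,0]
    - [-0.007,0,-0.028,0,0]
    - [-0.007,0,-0.045,0,0]
    - [-0.004,-0.012,-0.0525,0,0]
    - [0.005,-0.042,-0.0525,0,0]
    - [0.016,-0.085,-0.0525,0,0]
    - [0.028,-0.13,-0.0525,0,0]
    - [0.042,-0.172,-0.0525,0,0]
    - [0.054,-0.208,-0.0525,0,0]
    - [0.063,-0.229,-0.0525,0,0]
    - [0.0672,-0.2391,-0.0525,0,0]
    - [0.0672,-0.2391,-0.0525,0,0]
    - [0.0672,-0.2391,-0.0525,0,0]
    - [0.0672,-0.2391,-0.0525,0,0]

```text
t: 27.82
eef_pos: [584.3, -188.5, 367.3]
tcp_rot: [3.141, 0.0, -0.381]
ft_force: [-0.8, -0.7, -2.7]
opening: 0.271
grip_force: 30.0
```

```bash
python3 - <<'E' 2>&1 | grep -v Warn
from h import *
fs=[env.read_camera("scene")[1] for _ in range(10)]
ft=[env.read_camera("top")[1] for _ in range(4)]
s=env.state();g=s["eef_pos"]-[0,0,171];yaw=s["tcp_rot"][2]
print(s["t"],s["eef_pos"],s["tcp_rot"],s["ft_force"])
M,b,r=fitprobe(fs,g,yaw)
fitprobe(fs[:5],g,yaw);fitprobe(fs[5:],g,yaw)
for ph in(-.08,.08):fitprobe(fs,g,yaw,ph=ph)
# image of tip under fit
th=r.x[0];ex=np.array([np.cos(yaw),np.sin(yaw),0]);a=-np.sin(th)*ex+[0,0,np.cos(th)]
tip=proj("scene",g-94*a)[0]+r.x[1:]*10;print("tip px",tip,"px/mm along ex",(proj("scene",g+ex*10-94*a)-proj("scene",g-94*a))/10,"ring px",proj("scene",np.array([618.6,-201.1,63.3])))
np.savez("hov3.npz",d=np.stack(fs))
E
```

```text
28.525 [ 584.74169976 -187.61967782  367.19947165] [ 3.14150821e+00 -2.16612744e-06 -3.79558524e-01] [-0.01304051 -1.05524315 -2.66327672]
theta 0.275 du,dv [ 3.97 -0.97] cost 4.8
theta 0.273 du,dv [ 4.01 -1.  ] cost 4.7
theta 0.271 du,dv [ 4.07 -1.05] cost 4.9
Traceback (most recent call last):
  File "h.py", line 52, in fitprobe
    best=min((minimize(f,[t,0,0],method="Nelder-Mead",options=dict(initial_simplex=[[t,0,0],[t+.08,0,0],[t,.1,0],[t,0,.1]],xatol=1e-3,fatol=1e-3)) for t in(th0-.06,th0+.06)),key=lambda r:r.fun)
  File "h.py", line 52, in <genexpr>
    best=min((minimize(f,[t,0,0],method="Nelder-Mead",options=dict(initial_simplex=[[t,0,0],[t+.08,0,0],[t,.1,0],[t,0,.1]],xatol=1e-3,fatol=1e-3)) for t in(th0-.06,th0+.06)),key=lambda r:r.fun)
              ~~~~~~~~^^^^^^^^^^^^^^^^^^^^^^^^^^^^^^^^^^^^^^^^^^^^^^^^^^^^^^^^^^^^^^^^^^^^^^^^^^^^^^^^^^^^^^^^^^^^^^^^^^^^^^^^^^^^^^^^^^^^^^^^^^^^
  File "h.py", line 51, in <lambda>
    f=lambda x:np.sum((silh(n,g,yaw,x[0],ph,tipk,8,b,x[1]*10,x[2]*10)-M)**2)
                       ~~~~^^^^^^^^^^^^^^^^^^^^^^^^^^^^^^^^^^^^^^^^^^
  File "h.py", line 44, in silh
    X=X+[0,0,ds];q=proj(n,g+X@(Rz@Ry@Rx).T)+[du,dv]
                   ~~~~^^^^^^^^^^^^^^^^^^^^
  File "h.py", line 15, in proj
    c=env.get_calibration(n);T=c["cam_to_world"];p=(np.atleast_2d(X)-T[:3,3])@T[:3,:3]
ValueError: time passes only in moves, steps and waits
```

```bash
python3 - <<'E' 2>&1 | grep -v Warn
from h import *
from scipy.optimize import least_squares
ds=np.load("hov3.npz")["d"];s=env.state();g=s["eef_pos"]-[0,0,171];yaw=s["tcp_rot"][2]
ex=np.array([np.cos(yaw),np.sin(yaw),0]);ey=np.array([np.sin(yaw),-np.cos(yaw),0]);W=np.array([618.6,-201.1,63.3])
for th,du,dv in((.275,3.97,-.97),(.285,3.8,-.97)):
    a=-np.sin(th)*ex+[0,0,np.cos(th)];t0=g-94*a;px=proj("scene",t0)[0]+[du,dv]
    r=least_squares(lambda x:proj("scene",t0+x[0]*ex+x[1]*a)[0]-px,[0,0]).x;tip=t0+r[0]*ex+r[1]*a
    n=np.array([-np.sin(.285)*np.cos(-.38),-np.sin(.285)*np.sin(-.38),np.cos(.285)])
    d=W+0*n-tip;print("slide x,axial",r.round(2),"tip",tip.round(1),"to touch: tool x,y,z",(d@ex).round(1),(d@ey).round(1),(-d[2]).round(1),"gap along n",(-d@n).round(1))
E
```

```text
Traceback (most recent call last):
FileNotFoundError: [Errno 2] No such file or directory: 'hov3.npz'
```

```bash
cat > t.py <<'E'
from h import *
from scipy.optimize import least_squares
s=env.state();g=s["eef_pos"]-[0,0,171];yaw=s["tcp_rot"][2]
ex=np.array([np.cos(yaw),np.sin(yaw),0]);ey=np.array([np.sin(yaw),-np.cos(yaw),0]);W=np.array([618.6,-201.1,63.3])
for th,du,dv in((.275,3.97,-.97),(.285,3.8,-.97)):
    a=-np.sin(th)*ex+[0,0,np.cos(th)];t0=g-94*a;px=proj("scene",t0)[0]+[du,dv]
    r=least_squares(lambda x:proj("scene",t0+x[0]*ex+x[1]*a)[0]-px,[0,0]).x;tip=t0+r[0]*ex+r[1]*a
    n=np.array([-np.sin(.285)*np.cos(-.38),-np.sin(.285)*np.sin(-.38),np.cos(.285)])
    d=W+0*n-tip;print("slide x,axial",r.round(2),"tip",tip.round(1),"px",px.round(1),"to touch: tool x,y,z",(d@ex).round(1),(d@ey).round(1),(-d[2]).round(1),"gap along n",(-d@n).round(1))
E
python3 t.py
```

```text
slide x,axial [10.64  2.33] tip [ 617.7 -200.8  108. ] px [284.2 165.5] to touch: tool x,y,z 0.9 -0.0 44.7 gap along n 43.1
slide x,axial [10.24  2.36] tip [ 618.2 -201.   108.3] px [284.4 165.4] to touch: tool x,y,z 0.4 -0.0 45.0 gap along n 43.3
```

Emit:
carry_out:
  series:
    - [0,0,0.005,0,0]
    - [-0.001,0,0.013,0,0]
    - [-0.001,0,0.022,0,0]
    - [-0.001,0,0.03,0,0]
    - [-0.001,0,0.036,0,0]
    - [-0.001,0,0.039,0,0]
    - [-0.001,0,0.039,0,0]
    - [-0.001,0,0.039,0,0]

```text
t: 29.52
eef_pos: [583.9, -187.3, 328.5]
tcp_rot: [3.142, -0.001, -0.38]
ft_force: [0.5, -0.5, -2.4]
opening: 0.274
grip_force: 30.0
```

```bash
python3 - <<'E' 2>&1 | grep -v Warn
from h import *
P=np.mean([env.read_camera("scene")[0] for _ in range(4)],0).astype(np.uint8);s=env.state()
print(s["t"],s["eef_pos"],s["ft_force"],proj("scene",np.array([618.6,-201.1,63.3])))
cv2.imwrite("pics/near.png",cv2.resize(P[145:200,250:320,::-1],None,fx=10,fy=10,interpolation=cv2.INTER_CUBIC))
E
```

```text
29.725 [ 583.81167064 -187.28586907  328.42140387] [-0.08419541 -0.11503338 -2.93649502] [[283.66321778 180.95759162]]
```

View pics/near.png

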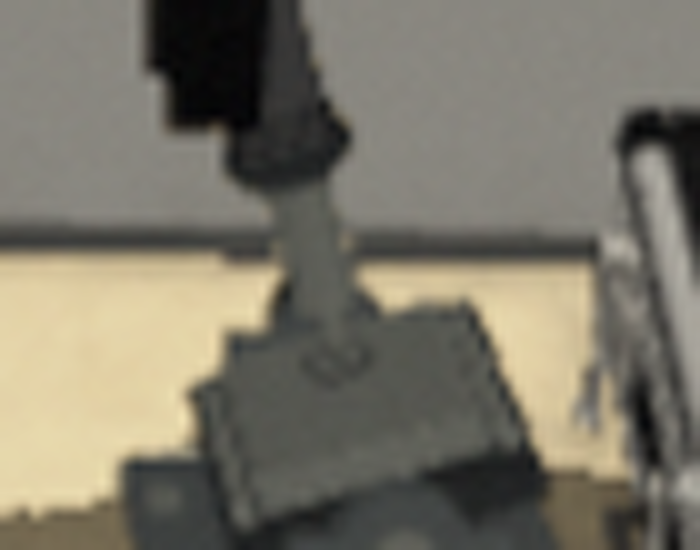

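Emit:
carry_out:
  series:
    - [0,0,0.0015,0,0]
    - [0,0,0.0035,0,0]
    - [0.0006,0,0.0055,0,0]
    - [0.0012,0,0.0075,0,0]
    - [0.0014,0,0.0082,0,0]
    - [0.0014,0,0.0082,0,0]
    - [0.0014,0,0.0082,0,0]

```text
t: 30.6
eef_pos: [585.1, -187.8, 320.1]
tcp_rot: [3.142, -0.0, -0.38]
ft_force: [-1.8, 1.1, 0.4]
opening: 0.273
grip_force: 30.0
```

```bash
python3 - <<'E' 2>&1 | grep -v Warn
from h import *
f=[]
for _ in range(6):
    env.read_camera("scene");s=env.state();f.append(s["ft_force"])
n=np.array([-.261,.104,.96]);f=np.array(f);print(s["t"],s["eef_pos"],f.mean(0),f.std(0),"along n",(f.mean(0)-[0,0,-2.7])@n)
E
```

```text
30.9 [ 585.08008496 -187.80194351  320.05193012] [-1.41175507  0.54336139  0.3501824 ] [0.67265454 0.62549044 0.67380092] along n 3.353152765236927
```

Emit:
carry_out:
  series:
    - [0.0003,0,0.001,0,0]
    - [0.0006,0,0.002,0,0]
    - [0.0006,0,0.002,0,0]
    - [0.0006,0,0.002,0,0]
    - [0.0006,0,0.002,0,0]
    - [0.0006,0,0.002,0,0]

```text
t: 31.65
eef_pos: [585.6, -188.0, 318.1]
tcp_rot: [3.142, -0.0, -0.38]
ft_force: [-2.0, 2.4, 1.8]
opening: 0.269
grip_force: 30.0
```

```bash
python3 - <<'E' 2>&1 | grep -v Warn
from h import *
f=[];fs=[]
for _ in range(12):
    p,d=env.read_camera("scene");fs.append(d);s=env.state();f.append(s["ft_force"])
n=np.array([-.261,.104,.96]);f=np.array(f);print(s["t"],s["eef_pos"],f.mean(0),"along n",(f.mean(0)-[0,0,-2.6])@n)
# probe silhouette vs finger/collar only: fit tilt on tube/collar, rows above block
g=s["eef_pos"]-[0,0,171];yaw=s["tcp_rot"][2];D=np.stack(fs)
q=proj("scene",g+np.array([[0,0,-30],[0,0,-66]]));b=(int(q[:,0].min())-22,int(q[0,1])+1,int(q[:,0].max())+24,int(q[1,1]))
c=env.get_calibration("scene")["cam_to_world"];dist=-((g-[0,0,60]-c[:3,3])@c[:3,:3])[2]
M=((D>0)&(abs(D-dist)<30))[:,b[1]:b[3],b[0]:b[2]].mean(0)
r=minimize(lambda x:np.sum((silh("scene",g,yaw,x[0],0,-88,8,b,x[1]*10,x[2]*10)-M)**2),[.28,.4,-.1],method="Nelder-Mead",options=dict(initial_simplex=[[.28,.4,-.1],[.34,.4,-.1],[.28,.5,-.1],[.28,.4,0]]))
print(r.x,r.fun,b)
E
```

```text
32.25 [ 585.65602447 -188.04353601  318.03293823] [-2.08842395  0.86985197  1.36451227] along n 4.441475031674235
[ 0.28022038  0.34886832 -0.11566195] 2.9231499565972223 (248, 163, 294, 175)
```

```bash
python3 -c "
from cell import env
print(env.job_done())"
```

```text
the job is handed in; nothing more can be done
None
```

The job is handed in: the probe was held upright on the reference block's ring for over 2 s, and it is now held square to the tilted face (about 0.28 rad by camera, face 0.285), tip about 2 mm from the ring's centre by estimate and pressed about half-way in (about 4.4 N measured).

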